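# Sweep the broken pot pieces into the scrap bay

### The arm

A 7-joint arm with a two-finger parallel gripper is mounted at the origin on the work surface. World frame = base frame: x ahead of the robot, y to its left, z up, the work surface at z = 0. Lengths are in m, angles in degrees, forces in N, time in s.
With the tool pointing down it reaches from about 0.425 to 1.025 m from the base axis. Payload 9.4 kg.
Tool frame: the origin (TCP) lies midway between the tips of the shut fingers; the grasp point (between the pads) lies 19 mm behind it; z points along the fingers, y is the direction in which the jaws open and shut (so a half turn about z gives the same grasp; the last joint's range is limited). The gripper opens to 93 mm and grips with 3 to 60 N. Pads are 15 mm wide; open, the fingers measure 128 mm over their backs; the gripper's body (75 mm by 188 mm) begins 65 mm behind the grasp point.
Start: joints at [-75.9, 34.337, -0.143, 91.639, 0.103, 54.024, -4.572], TCP at [0.23, 0.688, 0.219] pointing down, gripper open.
Joint ranges: [-147.43, 147.43], [-19.82, 112.94], [-74.19, 73.91], [6.32, 146.72], [-59.91, 239.91], [6.04, 106.73], [-150.56, 150.56]. Speed limits (degrees/s): [127.2, 127.2, 172.46, 172.46, 180, 180, 180].

### API

Orientations are given as [roll, pitch, yaw] about the fixed x, y, z axes, in that order (R = Rz(yaw) Ry(pitch) Rx(roll)).
In Python, from station import status, read_camera, camera_params, job, cut_out, place_of gives the robot as it stands.
- The arm moves only by the tool carry_out, never from a script. Its argument "deltas" is a list of rows, each a list of 7 numbers: the shift along the tool's x, y, z in m, then the turn, a rotation vector about the tool's x, y, z in rad, then the opening, from -1 (shut) to 1 (fully open). A call has exactly 5 rows; each row is the pose to reach, as a shift and turn from the pose measured when the call began, along the tool's axes at that moment; what a row does not reach only later rows make up. A row lasts 1/10 s, in which the tool goes at most 50 mm and 8.59 degrees, less where a joint would pass 70% of its speed; a pose out of reach is approached as far as the arm can. A call with a gripper value outside its range is refused whole. The fingers move at their own pace and stop on an object; "squeeze" is the grip in N (left out, the last holds). Time passes only in rows, so rows that repeat a pose let the fingers close, or fill a call up. It gives the time, the measured TCP pose, the force and the opening at its end, in the units of the state.
- status.observe(): the state, without advancing time (a new reading comes with each control period).
- read_camera(name): name is "scene" or "side" or "wrist"; returns (picture, depth): 400x640x3 uint8, red, green, blue; 400x640 float32, m along the optical axis (not along the pixel's ray), 0 where there is no reading.
- camera_params(name): a dict with "mtx" (3x3 intrinsics, pixels), "k1" (the pictures are not rectified: a ray, as slopes to the right and down, at radius r is drawn at 1 + k1 r^2 times it, then the intrinsics apply), "R" (3x3) and "t" (3): a world point X has camera coordinates R X + t; the wrist camera has in their place "mount" (4x4, takes a point from camera to tool coordinates, whose origin is the TCP and whose axes are the flange's). Camera axes: x right, y down, z forward; pixel columns grow to the right and rows downward; lengths in m; the calibration is good to about 2 mm. A picture is of the moment at which its call begins: read the wrist's pose just before it. camera_params takes no time and is no camera call.
- job.finish_job(): hands the job in, once; it reports no verdict.
Trained networks look in the newest picture that a camera, given by its name, has taken for a name from the list of things; names that differ only in an ending like _2 or _b are one class to them, and where a whole thing is asked for, a point or a joint stands for the part that bears it (a point fixed in the world has none). Each returns a list of dicts, best first, with "p" (0 to 1); they miss things now and then, are a little off and sometimes report something else, mostly with a low value. They report only what shows in the picture. A call takes as long as a camera call.
- cut_out(label, camera): "region" (400x640 bool, what is visible of it) and "box" ([left, top, right, bottom] in pixels, round what is visible of it).
- place_of(label, camera): "pixel" ([column, row] in pixels: a listed point, or the origin of a listed thing).
The state is a dict: "clock": time; "joints": joint angles; "qvel": joint speeds; "joint_efforts": joint torques, N m; "ee_pos": TCP position; "tool_rot": TCP orientation; "force": force on the tool from outside, world axes, zero at the start; "torque": the same for the moment, N m; "finger_gap": opening from 0.0 (shut) to 1.0 (fully open).
Only numpy, scipy, OpenCV 4.12 (cv2) and the standard library are available. Lean on these libraries where they do the work, as an engineer would, in place of code of your own. Each camera call takes 0.05 s, during which the arm holds its last target.

### The job

Clear the packing bench: with the closed fingers, sweep the three small broken pieces of black pot along the bench and well inside the three-walled metal scrap bay, so that none is left lying at its mouth. Only push them, never pick one up, and leave the whole pot, the roll of tape and the tape measure where they stand; finish with the hand clear.

Things in the scene. Friction and masses are not known exactly. Their poses are not given: they have to be found in the camera images.
- bay: Scrap bay fixed to the bench: three metal walls, 6 mm thick, 35 mm high, no floor plate or step. Inside 150 mm deep (its x), 180 mm wide (its y). Origin on the bench at the centre of the inside. Its +x points inward: open mouth at x = -75 mm (all 180 mm wide), back wall at +75, side walls at y = -90 and +90. Mouth faces roughly to the robot's right (world -y). 2 mm fixing tabs outside the +y wall.
- rim_piece: Loose, slightly curved piece of broken pot rim, black glaze with brown broken ends, lying on the bench: about 43 mm long (its y), 12 mm across (its x), 16 mm high, 30 g nominal. Origin at the middle of its underside.
- base_piece: Loose flat five-sided piece of broken pot base, black glaze with a brown patch on top: about 40 mm across, 12 mm high, 30 g nominal. Origin at the centre of its underside.
- handle_piece: Loose broken loop handle lying flat, a black C about 40 mm (its y) by 25 mm (its x), bar 12 mm thick, so 12 mm high, 25 g nominal. Origin on its underside, near the centre of the C; the opening of the C faces its -x.
- pot: Bystander: whole lidded pot in black glaze, 132 mm across the lid, 86 mm high, with two loop handles at its +y and -y (162 mm over the handles). Stands beyond the pieces. Origin at the centre of its underside.
- tape_roll: Bystander: roll of brown packing tape lying flat, 90 mm outer diameter, 45 mm high, open centre. On the robot's side of the pieces. Origin at the centre of its underside.
- tape_measure: Bystander: tape measure case standing upright, 60 mm (its x) by 34 mm by 55 mm high. To the robot's right, beyond the pieces. Origin at the centre of its underside.

How it is judged (in metres and radians):
At the end, for the whole second after the job is handed in: Each of the three pieces lies at rest on the bench between the bay's walls with its origin at least 20 mm past the mouth line; pot, tape roll and tape measure within 15 mm of where they started (x of rim_piece in the frame of bay between -0.055 and 0.075 m and y of rim_piece in the frame of bay between -0.09 and 0.09 m and height (world z) of each of rim_piece, base_piece, handle_piece below 0.02 m and linear speed of each of rim_piece, base_piece, handle_piece below 0.02 m/s and x of base_piece in the frame of bay between -0.055 and 0.075 m and y of base_piece in the frame of bay between -0.09 and 0.09 m and x of handle_piece in the frame of bay between -0.055 and 0.075 m and y of handle_piece in the frame of bay between -0.09 and 0.09 m and distance of each of pot, tape_roll, tape_measure from where it was at the start of the episode below 0.015 m); the robot touches nothing.
It fails at once if a broken piece is lifted off the bench (its origin more than 20 mm up) (height (world z) of any of rim_piece, base_piece, handle_piece above 0.02 m).
It fails at once if the pot, tape roll or tape measure is moved more than 15 mm or tipped over (distance of any of pot, tape_roll, tape_measure from where it was at the start of the episode above 0.015 m or angle between any of pot, tape_roll, tape_measure's own z axis and vertical above 0.4 rad).
It also fails if it takes over 72 s, if anything falls off the work surface, if the arm or the gripper's body presses on something with over 40 N, if the wrist force passes 120 N, or if a joint passes its speed limit or range.

## Working session

There is one attempt and no reset: what is moved stays moved. The work goes in short steps, Python scripts to look and compute and a tool call to move; the robot and the scene stay as the last step left them, time stands still between calls to the robot, and variables do not carry over. Pictures are saved under pics/ and viewed, and the job is handed in when it is done.

Besides the shell and the picture viewer there is one more tool, called as name(argument=value, ...) on one line, values as JSON. carry_out: Moves the arm, as the interface text tells. Its arguments: {"type":"object","properties":{"deltas":{"type":"array","items":{"type":"array","items":{"type":"number"}}},"squeeze":{"type":"number"}},"required":["deltas"]}

```bash
mkdir -p pics; ls; python3 - <<'E'
from station import *
import cv2
s=status.observe();print({k:s[k] for k in('clock','ee_pos','tool_rot','finger_gap','force')})
for n in("scene","side"):
    p,d=read_camera(n);cv2.imwrite(f"pics/{n}0.png",p[:,:,::-1]);c=camera_params(n);print(n,c)
print(camera_params("wrist"))
E
```

```text
pics
{'clock': 0.0, 'ee_pos': array([0.22985892, 0.68708825, 0.21777834]), 'tool_rot': array([-1.79912100e+02,  9.01565210e-03,  1.61505788e+02]), 'finger_gap': 0.9988888300595595, 'force': array([-0.16093394,  0.45141786, -0.63917931])}
scene {'mtx': array([[489.30338898,   0.        , 315.27417674],
       [  0.        , 489.30338898, 203.62788795],
       [  0.        ,   0.        ,   1.        ]]), 'k1': -0.11911856749757192, 'R': array([[ 0.24706135,  0.96892289,  0.0122112 ],
       [ 0.81418905, -0.20074051, -0.54479303],
       [-0.52541116,  0.14453952, -0.83848163]]), 't': array([-0.12347215, -0.4459269 ,  1.40816399])}
side {'mtx': array([[368.86850142,   0.        , 320.64112383],
       [  0.        , 368.86850142, 201.75926432],
       [  0.        ,   0.        ,   1.        ]]), 'k1': 0.014721797055357633, 'R': array([[ 0.90473638, -0.42572638, -0.01446142],
       [-0.31866201, -0.65389811, -0.68620098],
       [ 0.28267757,  0.6254393 , -0.72726823]]), 't': array([-0.51235971,  0.20888116,  0.64245801])}
{'mtx': array([[291.08742308,   0.        , 319.01049342],
       [  0.        , 291.08742308, 205.48213465],
       [  0.        ,   0.        ,   1.        ]]), 'k1': -0.013480878796099537, 'mount': array([[ 1.09738179e-05, -9.62002644e-01, -2.73040131e-01,
         7.54585831e-02],
       [ 9.99999998e-01, -5.35523225e-06,  5.90593239e-05,
        -7.17539783e-04],
       [-5.82774190e-05, -2.73040131e-01,  9.62002642e-01,
        -1.65893602e-01],
       [ 0.00000000e+00,  0.00000000e+00,  0.00000000e+00,
         1.00000000e+00]])}
```

View pics/scene0.png

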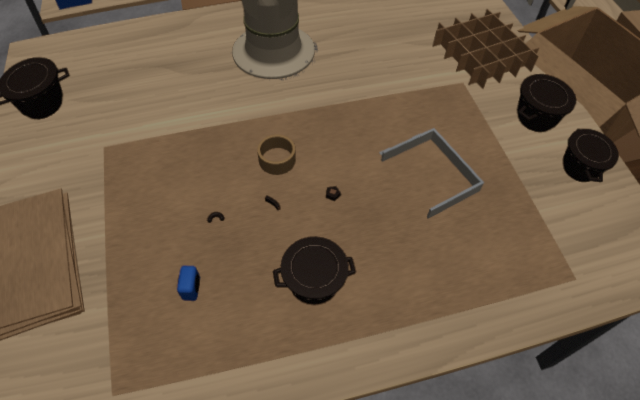

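View pics/side0.png

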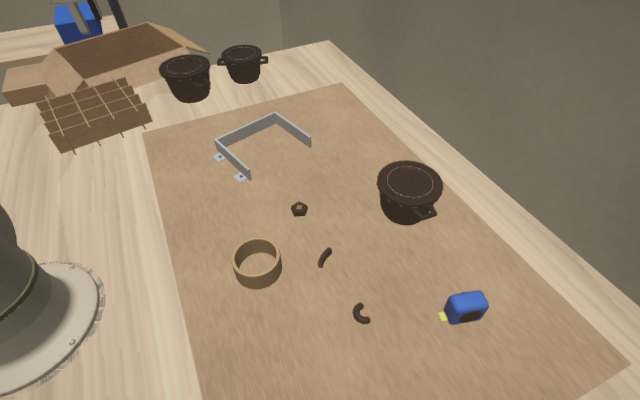

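The scene view shows the handle piece at (215,217), rim at (272,202) and base at (333,193). The roll is at (277,155), the pot at (315,268) and the tape measure at (188,283). The bay mouth runs from (382,157) to (430,214).

```bash
cat > h.py <<'E'
import numpy as np,cv2
from station import *
def undist(c,uv):
    K=c['mtx'];return cv2.undistortPoints(np.array(uv,float).reshape(-1,1,2),K,np.array([c['k1'],0,0,0,0.])).reshape(-1,2)
def toplane(n,uv,z):
    c=camera_params(n);x=undist(c,uv);R,t=c['R'],c['t'];o=-R.T@t
    d=np.c_[x,np.ones(len(x))]@R
    return o+d*((z-o[2])/d[:,2])[:,None]
def cloud(n,d,reg):
    c=camera_params(n);v,u=np.where(reg&(d>0));x=undist(c,np.c_[u,v]);z=d[v,u][:,None]
    P=np.c_[x,np.ones(len(x))]*z
    return (P-c['t'])@c['R']
E
python3 - <<'E'
from h import *
np.set_printoptions(precision=3,suppress=True)
hh=dict(rim_piece=16,base_piece=12,handle_piece=12,pot=86,tape_roll=45,tape_measure=55,bay=35)
for n in("scene","side"):
    p,d=read_camera(n)
    for k in hh:
        r=cut_out(k,n);q=place_of(k,n)
        print(n,k)
        if q: print('  origin',q[0]['p'],q[0]['pixel'],toplane(n,[q[0]['pixel']],0)[0])
        if r:
            C=cloud(n,d,r[0]['region']);print('  seg',r[0]['p'],r[0]['box'],'med',np.median(C,0),'lo',np.percentile(C,3,0),'hi',np.percentile(C,97,0))
print(toplane("scene",[[382,155],[434,130],[482,182],[430,211]],.035))
print(toplane("side",[[309,138],[276,114],[218,140],[250,172]],.035))
E
```

```text
scene rim_piece
  origin 0.5 [273.9, 202.2] [ 0.518 -0.103  0.   ]
  seg 0.47 [267.3, 195.0, 282.6, 210.0] med [ 0.524 -0.105  0.015] lo [ 0.51  -0.12   0.001] hi [ 0.542 -0.093  0.019]
scene base_piece
  origin 0.72 [332.6, 192.9] [ 0.526  0.035 -0.   ]
  seg 0.69 [327.4, 186.4, 339.4, 202.6] med [0.532 0.033 0.011] lo [0.515 0.018 0.002] hi [0.547 0.048 0.015]
scene handle_piece
  origin 0.45 [215.2, 215.7] [ 0.522 -0.239  0.   ]
  seg 0.45 [206.1, 212.4, 223.4, 223.5] med [ 0.529 -0.24   0.011] lo [ 0.519 -0.256  0.006] hi [ 0.54  -0.223  0.014]
scene pot
  origin 0.61 [311.1, 283.9] [ 0.735 -0.069 -0.   ]
  seg 0.83 [272.4, 235.5, 357.3, 307.5] med [ 0.742 -0.066  0.084] lo [ 0.68  -0.13   0.026] hi [0.796 0.001 0.088]
scene tape_roll
  origin 0.6 [277.6, 158.0] [ 0.394 -0.068  0.   ]
  seg 0.77 [258.9, 131.9, 295.4, 177.0] med [ 0.405 -0.072  0.031] lo [ 0.36  -0.112  0.003] hi [ 0.445 -0.033  0.047]
scene tape_measure
  origin 0.35 [309.8, 283.5] [ 0.734 -0.071  0.   ]
  seg 0.69 [176.4, 262.2, 201.3, 298.9] med [ 0.695 -0.31   0.052] lo [ 0.663 -0.331  0.012] hi [ 0.717 -0.292
[... 648 characters left out ...]
134  0.018] hi [ 0.788 -0.012  0.087]
side tape_roll
  origin 0.8 [256.6, 268.3] [ 0.397 -0.07   0.   ]
  seg 0.77 [230.5, 238.5, 284.4, 289.1] med [ 0.398 -0.073  0.03 ] lo [ 0.358 -0.116  0.001] hi [ 0.44  -0.033  0.046]
side tape_measure
  origin 0.89 [461.7, 314.5] [ 0.688 -0.314  0.   ]
  seg 0.58 [436.5, 290.6, 489.9, 322.8] med [ 0.675 -0.319  0.049] lo [ 0.654 -0.336  0.008] hi [ 0.708 -0.297  0.056]
side bay
  seg 0.89 [211.9, 111.2, 314.0, 182.1] med [0.506 0.322 0.02 ] lo [0.421 0.183 0.001] hi [0.637 0.365 0.036]
[[0.471 0.17  0.035]
 [0.426 0.322 0.035]
 [0.601 0.372 0.035]
 [0.646 0.223 0.035]]
[[0.637 0.219 0.035]
 [0.6   0.357 0.035]
 [0.427 0.313 0.035]
 [0.463 0.162 0.035]]
```

```bash
cat >> h.py <<'E'
from scipy.spatial.transform import Rotation as Ro
np.set_printoptions(precision=4,suppress=True)
def plan(T,start=None):
    """T: (x,y,z,yaw) rows; prints tool-frame deltas from the present pose (or start=x,y,z,yaw)"""
    if start is None:
        s=status.observe();p=s['ee_pos'];R=Ro.from_euler('xyz',s['tool_rot'],degrees=True)
        print('now',s['clock'],p,s['tool_rot'],s['finger_gap'],'F',s['force'])
    else: p=np.array(start[:3]);R=Ro.from_euler('xyz',[180,0,start[3]],degrees=True)
    for x,y,z,w in T:
        Q=Ro.from_euler('xyz',[180,0,w],degrees=True)
        print(np.r_[R.inv().apply(np.array([x,y,z])-p),(R.inv()*Q).as_rotvec()])
def line(a,b,n): return [tuple(np.array(a)+(np.array(b)-a)*(i+1)/n) for i in range(n)]
E
python3 - <<'E'
from h import *
a=np.array([.23,.687,.218,161.5]);b=np.array([.533,-.02,.18,95.])
L=line(a,b,20)
for i in range(4):
    plan(L[5*i:5*i+5],None if i==0 else L[5*i-1]);print()
E
```

```text
now 1.6 [0.23   0.6875 0.2186] [-179.9994    0.0037  161.5035] 0.999141711884801 F [ 0.0471 -0.216   0.2098]
[-0.0257 -0.0292  0.0025 -0.      0.0001  0.0581]
[-0.0513 -0.0579  0.0044 -0.      0.0001  0.1161]
[-0.0769 -0.0867  0.0063 -0.      0.0001  0.1742]
[-0.1025 -0.1154  0.0082 -0.      0.0001  0.2322]
[-0.1281 -0.1441  0.0101 -0.      0.0001  0.2902]

[-0.0327 -0.0202  0.0019 -0.     -0.      0.058 ]
[-0.0655 -0.0404  0.0038 -0.     -0.      0.1161]
[-0.0982 -0.0606  0.0057  0.     -0.      0.1741]
[-0.1309 -0.0808  0.0076  0.     -0.      0.2321]
[-0.1637 -0.101   0.0095  0.     -0.      0.2902]

[-0.0371 -0.01    0.0019  0.     -0.      0.058 ]
[-0.0743 -0.02    0.0038  0.     -0.      0.1161]
[-0.1114 -0.03    0.0057  0.     -0.      0.1741]
[-0.1486 -0.0399  0.0076  0.     -0.      0.2321]
[-0.1857 -0.0499  0.0095 -0.     -0.      0.2902]

[-0.0384  0.0011  0.0019  0.     -0.      0.058 ]
[-0.0769  0.0021  0.0038  0.     -0.      0.1161]
[-0.1153  0.0032  0.0057  0.     -0.      0.1741]
[-0.1538  0.0042  0.0076  0.     -0.      0.2321]
[-0.1922  0.0053  0.0095  0.     -0.      0.2902]
```

carry_out(deltas=[[-0.0257,-0.0292,0.0025,0,0,0.058,-1],[-0.0513,-0.058,0.0044,0,0,0.116,-1],[-0.077,-0.0867,0.0063,0,0,0.174,-1],[-0.1025,-0.1154,0.0082,0,0,0.232,-1],[-0.128,-0.144,0.01,0,0,0.29,-1]], squeeze=10)

```text
clock: 2.1
ee_pos: [0.3062, 0.509, 0.2087]
tool_rot: [180.0, 0.0, 144.8]
force: [0.0, -0.4, -0.2]
finger_gap: 0.619
```

carry_out(deltas=[[-0.0327,-0.0202,0.0019,0,0,0.058,-1],[-0.0655,-0.0404,0.0038,0,0,0.116,-1],[-0.0982,-0.0606,0.0057,0,0,0.174,-1],[-0.131,-0.081,0.0076,0,0,0.232,-1],[-0.1637,-0.101,0.0095,0,0,0.29,-1]])

```text
clock: 2.6
ee_pos: [0.3821, 0.3307, 0.1994]
tool_rot: [179.9, -0.0, 128.0]
force: [-0.2, 0.3, 0.3]
finger_gap: 0.189
```

carry_out(deltas=[[-0.037,-0.01,0.0019,0,0,0.058,-1],[-0.0743,-0.02,0.0038,0,0,0.116,-1],[-0.1114,-0.03,0.0057,0,0,0.174,-1],[-0.1486,-0.04,0.0076,0,0,0.232,-1],[-0.1857,-0.05,0.0095,0,0,0.29,-1]])

```text
clock: 3.1
ee_pos: [0.4577, 0.1523, 0.19]
tool_rot: [179.9, -0.0, 111.3]
force: [0.9, 0.1, 0.5]
finger_gap: 0.001
```

carry_out(deltas=[[-0.0384,0.0011,0.0019,0,0,0.058,-1],[-0.077,0.002,0.0038,0,0,0.116,-1],[-0.1153,0.0032,0.0057,0,0,0.174,-1],[-0.1538,0.0042,0.0076,0,0,0.232,-1],[-0.1922,0.0053,0.0095,0,0,0.29,-1]])

```text
clock: 3.6
ee_pos: [0.533, -0.0264, 0.1806]
tool_rot: [179.9, -0.1, 94.5]
force: [1.0, 0.8, -0.1]
finger_gap: 0.004
```

```bash
python3 - <<'E'
from h import *
plan(line([.533,-.02,.18,95],[.533,-.02,.005,95],5))
for n in("scene","side"):
    p,d=read_camera(n);cv2.imwrite(f"pics/{n}1.png",p[:,:,::-1])
p,d=read_camera("wrist");cv2.imwrite(f"pics/wrist1.png",p[:,:,::-1])
E
```

```text
now 3.6 [ 0.533  -0.0264  0.1806] [179.8713  -0.0758  94.5247] 0.004113505805880947 F [ 1.0166  0.832  -0.1252]
[ 0.0063  0.0004  0.0356  0.0023 -0.0013 -0.0083]
[ 0.0063  0.0003  0.0706  0.0023 -0.0013 -0.0083]
[ 0.0062  0.0002  0.1056  0.0023 -0.0013 -0.0083]
[ 0.0062  0.0002  0.1406  0.0023 -0.0013 -0.0083]
[ 0.0061  0.0001  0.1756  0.0023 -0.0013 -0.0083]
```

View pics/scene1.png

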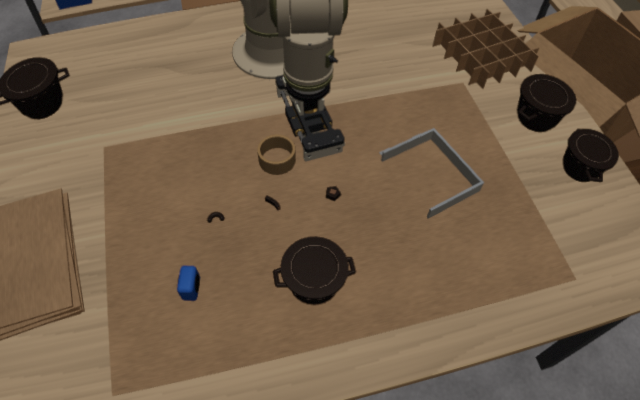

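View pics/wrist1.png

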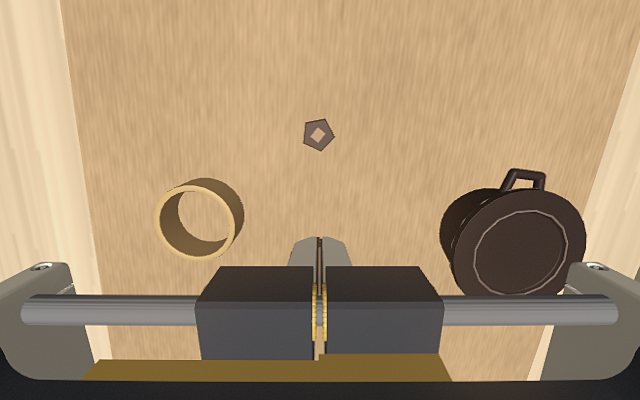

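View pics/side1.png

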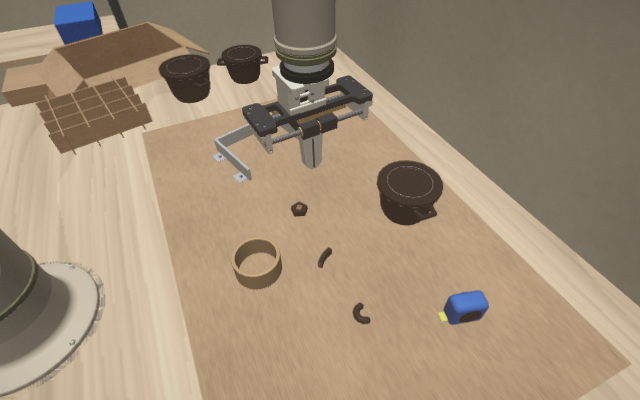

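Base is dead ahead of the fingers in the wrist view at (318,134), and the surroundings are clear. Descending now.

carry_out(deltas=[[0.0063,0.0004,0.045,0.0023,-0.0013,-0.008,-1],[0.0063,0.0003,0.09,0.0023,-0.0013,-0.008,-1],[0.0062,0.0002,0.13,0.0023,-0.0013,-0.008,-1],[0.0062,0.0002,0.16,0.0023,-0.0013,-0.008,-1],[0.0061,0.0001,0.1735,0.0023,-0.0013,-0.008,-1]])

```text
clock: 4.25
ee_pos: [0.5316, -0.0197, 0.0047]
tool_rot: [-179.8, -0.0, 95.0]
force: [-0.4, 0.2, -0.3]
finger_gap: 0.005
```

carry_out(deltas=[[0.009,0,0,0,0,0,-1],[0.018,0,0,0,0,0,-1],[0.027,0,0,0,0,0,-1],[0.036,0,0,0,0,0,-1],[0.045,0,0,0,0,0,-1]])

```text
clock: 4.75
ee_pos: [0.5282, 0.0264, 0.0058]
tool_rot: [-179.9, -0.0, 95.0]
force: [0.2, -0.7, 1.1]
finger_gap: 0.006
```

```bash
python3 - <<'E'
from h import *
plan([])
p,d=read_camera("wrist");cv2.imwrite(f"pics/wrist2.png",p[:,:,::-1])
E
```

```text
now 4.75 [0.5282 0.0264 0.0058] [-179.9093   -0.0112   95.026 ] 0.005706217488024086 F [ 0.1675 -0.6743  1.1201]
```

View pics/wrist2.png

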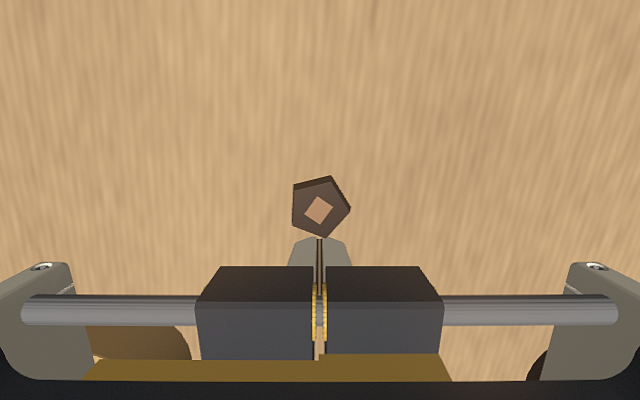

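carry_out(deltas=[[0.01,0,0,0,0,0,-1],[0.02,0,0,0,0,0,-1],[0.03,0,0,0,0,0,-1],[0.04,0,0,0,0,0,-1],[0.05,0,0,0,0,0,-1]])

```text
clock: 5.3
ee_pos: [0.5234, 0.0786, 0.0055]
tool_rot: [-179.9, -0.1, 95.1]
force: [0.0, -1.0, 1.9]
finger_gap: 0.003
```

carry_out(deltas=[[0.01,0,0,0,0,0,-1],[0.02,0,0,0,0,0,-1],[0.03,0,0,0,0,0,-1],[0.04,0,0,0,0,0,-1],[0.05,0,0,0,0,0,-1]])

```text
clock: 5.8
ee_pos: [0.5188, 0.1293, 0.0055]
tool_rot: [-179.9, -0.1, 95.1]
force: [-0.4, 0.1, 0.1]
finger_gap: 0.004
```

```bash
python3 - <<'E'
from h import *
plan([])
p,d=read_camera("wrist");cv2.imwrite(f"pics/wrist3.png",p[:,:,::-1])
E
```

```text
now 5.8 [0.5188 0.1293 0.0055] [-179.8693   -0.0673   95.1161] 0.0037569094355626555 F [-0.3925  0.0546  0.1215]
```

View pics/wrist3.png

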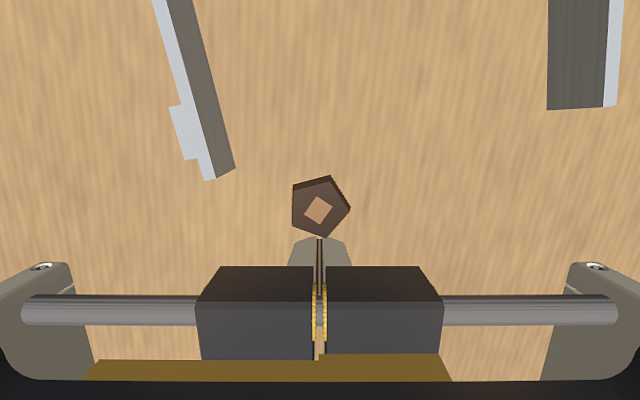

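carry_out(deltas=[[0.01,0,0,0,0,0,-1],[0.02,0,0,0,0,0,-1],[0.03,0,0,0,0,0,-1],[0.04,0,0,0,0,0,-1],[0.05,0,0,0,0,0,-1]])

```text
clock: 6.35
ee_pos: [0.5139, 0.1821, 0.0055]
tool_rot: [-179.9, -0.1, 95.2]
force: [-0.4, -0.0, 0.1]
finger_gap: 0.009
```

carry_out(deltas=[[0.01,0,0,0,0,0,-1],[0.02,0,0,0,0,0,-1],[0.03,0,0,0,0,0,-1],[0.04,0,0,0,0,0,-1],[0.05,0,0,0,0,0,-1]])

```text
clock: 6.85
ee_pos: [0.5092, 0.2326, 0.0056]
tool_rot: [-179.9, -0.1, 95.2]
force: [-0.9, 0.7, -0.1]
finger_gap: 0.007
```

carry_out(deltas=[[0.006,0,0,0,0,0,-1],[0.012,0,0,0,0,0,-1],[0.018,0,0,0,0,0,-1],[0.024,0,0,0,0,0,-1],[0.028,0,0,0,0,0,-1]])

```text
clock: 7.35
ee_pos: [0.5066, 0.2611, 0.0057]
tool_rot: [-179.9, -0.1, 95.3]
force: [0.3, -0.4, 0.7]
finger_gap: 0.004
```

```bash
python3 - <<'E'
from h import *
plan([])
p,d=read_camera("wrist");cv2.imwrite(f"pics/wrist4.png",p[:,:,::-1])
E
```

```text
now 7.35 [0.5066 0.2611 0.0057] [-179.8597   -0.1403   95.2518] 0.004321581321587724 F [ 0.2845 -0.3811  0.7198]
```

View pics/wrist4.png

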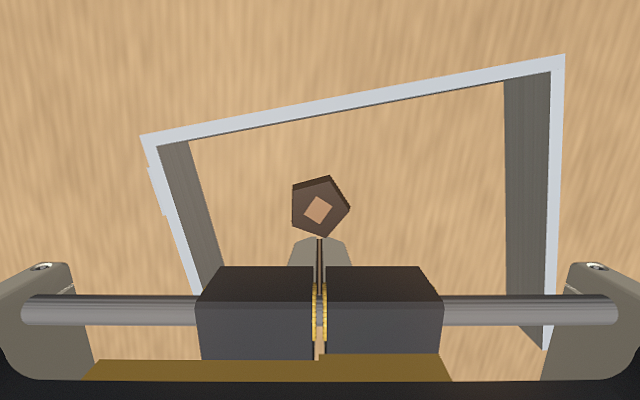

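```bash
python3 - <<'E'
from h import *
e=[.522,-.16,.06,84.5]
A=[(.508,.245,.006,95),(.508,.23,.03,95)]+line([.508,.23,.06,95],e,12)
plan(A[:5]);print();plan(A[5:10],A[4]);print();plan(A[10:],A[9])
E
```

```text
now 7.4 [0.5065 0.2617 0.0057] [-179.8566   -0.161    95.2838] 0.011114725821267933 F [-0.5237  0.714   0.2963]
[-0.0167 -0.0001 -0.0004 -0.0025 -0.0028  0.005 ]
[-0.0316 -0.0015 -0.0244 -0.0025 -0.0028  0.005 ]
[-0.064  -0.0034 -0.0545 -0.0025 -0.0028  0.0202]
[-0.0965 -0.0053 -0.0546 -0.0026 -0.0028  0.0355]
[-0.1289 -0.0071 -0.0547 -0.0026 -0.0027  0.0508]

[-0.0325 -0.0002 -0.     -0.     -0.      0.0153]
[-0.065  -0.0004 -0.      0.     -0.      0.0305]
[-0.0976 -0.0005 -0.      0.     -0.      0.0458]
[-0.1301 -0.0007 -0.      0.     -0.      0.0611]
[-0.1626 -0.0009 -0.      0.     -0.      0.0764]

[-0.0324  0.0023  0.      0.     -0.      0.0153]
[-0.0649  0.0046  0.     -0.     -0.      0.0305]
[-0.0973  0.0069  0.      0.     -0.      0.0458]
[-0.1298  0.0092  0.      0.     -0.      0.0611]
```

carry_out(deltas=[[-0.0167,0,-0.0004,-0.0025,-0.0028,0.005,-1],[-0.0316,-0.0015,-0.0244,-0.0025,-0.0028,0.005,-1],[-0.064,-0.0034,-0.0545,-0.0025,-0.0028,0.02,-1],[-0.0965,-0.0053,-0.0546,-0.0026,-0.0028,0.0355,-1],[-0.129,-0.007,-0.0547,-0.0026,-0.0027,0.051,-1]])

```text
clock: 7.9
ee_pos: [0.5118, 0.1299, 0.061]
tool_rot: [179.9, 0.0, 92.3]
force: [0.3, 0.5, -0.0]
finger_gap: 0.004
```

carry_out(deltas=[[-0.0325,0,0,0,0,0.0153,-1],[-0.065,0,0,0,0,0.0305,-1],[-0.0976,-0.0005,0,0,0,0.0458,-1],[-0.13,-0.0007,0,0,0,0.061,-1],[-0.1626,-0.0009,0,0,0,0.0764,-1]])

```text
clock: 8.4
ee_pos: [0.5165, -0.0356, 0.0612]
tool_rot: [179.9, 0.0, 87.8]
force: [0.5, 0.6, 0.5]
finger_gap: 0.002
```

carry_out(deltas=[[-0.0324,0.002,0,0,0,0.015,-1],[-0.065,0.0046,0,0,0,0.03,-1],[-0.0973,0.007,0,0,0,0.046,-1],[-0.13,0.009,0,0,0,0.061,-1],[-0.13,0.009,0,0,0,0.061,-1]])

```text
clock: 8.9
ee_pos: [0.5191, -0.1725, 0.0617]
tool_rot: [179.8, 0.2, 83.8]
force: [-0.1, 0.1, 0.0]
finger_gap: 0.002
```

```bash
python3 - <<'E'
from h import *
plan([(.52,-.16,.006,84.5)])
p,d=read_camera("wrist");cv2.imwrite(f"pics/wrist5.png",p[:,:,::-1])
p,d=read_camera("scene");cv2.imwrite(f"pics/scene5.png",p[:,:,::-1])
E
```

```text
now 8.9 [ 0.5191 -0.1725  0.0617] [179.8277   0.2124  83.7809] 0.002027831410176203 F [-0.0839  0.0983  0.0449]
[ 0.0128 -0.0006  0.0556  0.003   0.0037 -0.0125]
```

View pics/wrist5.png

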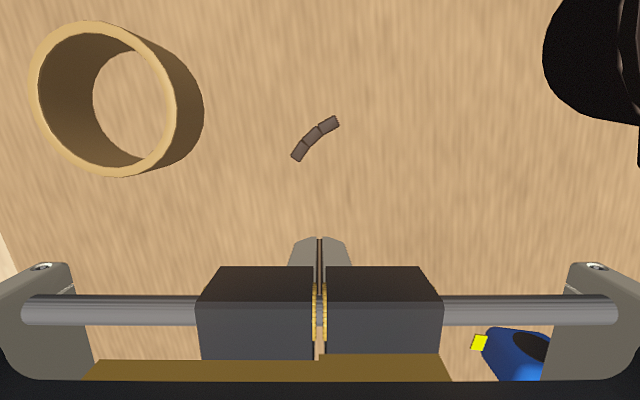

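View pics/scene5.png

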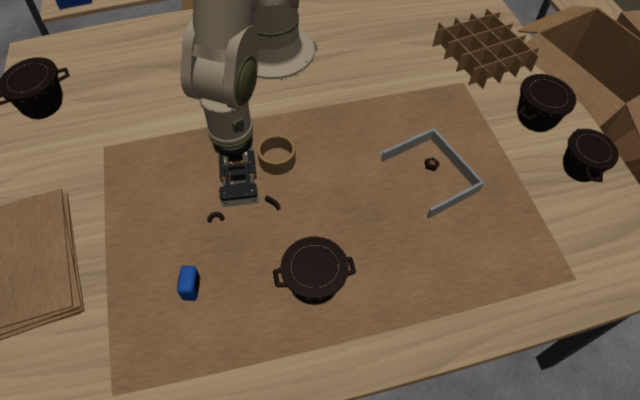

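carry_out(deltas=[[0.0128,-0.0006,0.015,0.003,0.0037,-0.0125,-1],[0.0128,-0.0006,0.03,0.003,0.0037,-0.0125,-1],[0.0128,-0.0006,0.045,0.003,0.0037,-0.0125,-1],[0.0128,-0.0006,0.0556,0.003,0.0037,-0.0125,-1],[0.0128,-0.0006,0.0556,0.003,0.0037,-0.0125,-1]])

```text
clock: 9.5
ee_pos: [0.5191, -0.1541, 0.0046]
tool_rot: [-179.8, -0.2, 84.8]
force: [-0.2, 1.0, 0.4]
finger_gap: 0.008
```

carry_out(deltas=[[0.009,0,0,0,0,0,-1],[0.018,0,0,0,0,0,-1],[0.027,0,0,0,0,0,-1],[0.036,0,0,0,0,0,-1],[0.045,0,0,0,0,0,-1]])

```text
clock: 10.0
ee_pos: [0.5234, -0.1081, 0.005]
tool_rot: [-179.8, -0.2, 84.9]
force: [0.5, 0.3, 0.0]
finger_gap: 0.003
```

carry_out(deltas=[[0.008,0,0,0,0,0,-1],[0.016,0,0,0,0,0,-1],[0.024,0,0,0,0,0,-1],[0.032,0,0,0,0,0,-1],[0.04,0,0,0,0,0,-1]])

```text
clock: 10.5
ee_pos: [0.5271, -0.0678, 0.0052]
tool_rot: [-179.8, -0.2, 84.9]
force: [-0.1, -0.6, 0.6]
finger_gap: 0.006
```

```bash
python3 - <<'E'
from h import *
plan([])
p,d=read_camera("wrist");cv2.imwrite(f"pics/wrist6.png",p[:,:,::-1])
E
```

```text
now 10.5 [ 0.5271 -0.0678  0.0052] [-179.8128   -0.1974   84.8665] 0.006009437725212614 F [-0.1304 -0.6409  0.551 ]
```

View pics/wrist6.png

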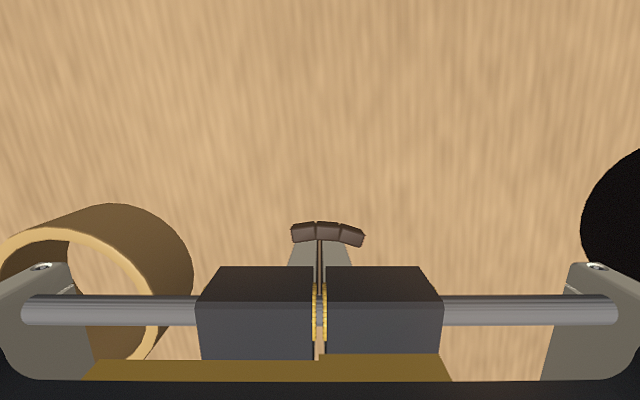

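carry_out(deltas=[[0.01,0,0,0,0,0,-1],[0.02,0,0,0,0,0,-1],[0.03,0,0,0,0,0,-1],[0.04,0,0,0,0,0,-1],[0.05,0,0,0,0,0,-1]])

```text
clock: 11.05
ee_pos: [0.5316, -0.0153, 0.0053]
tool_rot: [-179.8, -0.3, 85.0]
force: [-0.1, 0.4, -0.0]
finger_gap: 0.003
```

carry_out(deltas=[[0.01,0,0,0,0,0,-1],[0.02,0,0,0,0,0,-1],[0.03,0,0,0,0,0,-1],[0.04,0,0,0,0,0,-1],[0.05,0,0,0,0,0,-1]])

```text
clock: 11.55
ee_pos: [0.536, 0.0353, 0.0055]
tool_rot: [-179.8, -0.3, 85.0]
force: [0.1, -0.1, 0.3]
finger_gap: 0.003
```

carry_out(deltas=[[0.01,0,0,0,0,0,-1],[0.02,0,0,0,0,0,-1],[0.03,0,0,0,0,0,-1],[0.04,0,0,0,0,0,-1],[0.05,0,0,0,0,0,-1]])

```text
clock: 12.05
ee_pos: [0.5405, 0.0859, 0.0057]
tool_rot: [-179.8, -0.3, 85.0]
force: [0.0, 0.2, 0.6]
finger_gap: 0.003
```

```bash
python3 - <<'E'
from h import *
plan([])
p,d=read_camera("wrist");cv2.imwrite(f"pics/wrist7.png",p[:,:,::-1])
E
```

```text
now 12.05 [0.5405 0.0859 0.0057] [-179.7912   -0.2563   84.9691] 0.002884015776868125 F [0.0116 0.1515 0.5657]
```

View pics/wrist7.png

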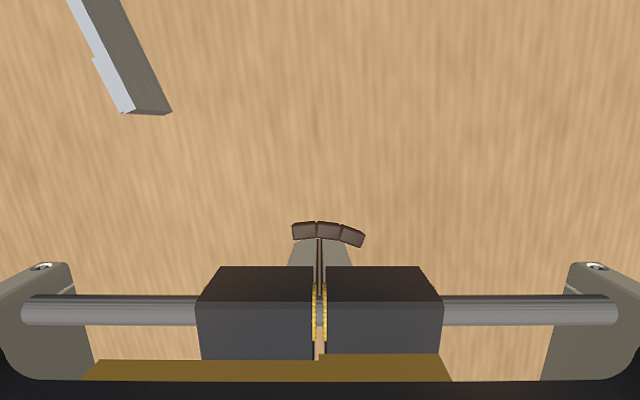

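carry_out(deltas=[[0.01,0,0,0,0,0,-1],[0.02,0,0,0,0,0,-1],[0.03,0,0,0,0,0,-1],[0.04,0,0,0,0,0,-1],[0.05,0,0,0,0,0,-1]])

```text
clock: 12.6
ee_pos: [0.5449, 0.1387, 0.0059]
tool_rot: [-179.8, -0.3, 85.1]
force: [0.6, -1.7, 1.0]
finger_gap: 0.005
```

carry_out(deltas=[[0.01,0,0,0,0,0,-1],[0.02,0,0,0,0,0,-1],[0.03,0,0,0,0,0,-1],[0.04,0,0,0,0,0,-1],[0.05,0,0,0,0,0,-1]])

```text
clock: 13.1
ee_pos: [0.5492, 0.1894, 0.0062]
tool_rot: [-179.8, -0.3, 85.1]
force: [0.3, -0.0, -0.1]
finger_gap: 0.002
```

carry_out(deltas=[[0.01,0,0,0,0,0,-1],[0.02,0,0,0,0,0,-1],[0.03,0,0,0,0,0,-1],[0.04,0,0,0,0,0,-1],[0.05,0,0,0,0,0,-1]])

```text
clock: 13.6
ee_pos: [0.5536, 0.24, 0.0065]
tool_rot: [-179.8, -0.3, 85.1]
force: [0.2, 0.2, 0.6]
finger_gap: 0.004
```

```bash
python3 - <<'E'
from h import *
plan([])
p,d=read_camera("wrist");cv2.imwrite(f"pics/wrist8.png",p[:,:,::-1])
E
```

```text
now 13.6 [0.5536 0.24   0.0065] [-179.7787   -0.325    85.0932] 0.003589285567803356 F [0.2115 0.1871 0.624 ]
```

View pics/wrist8.png

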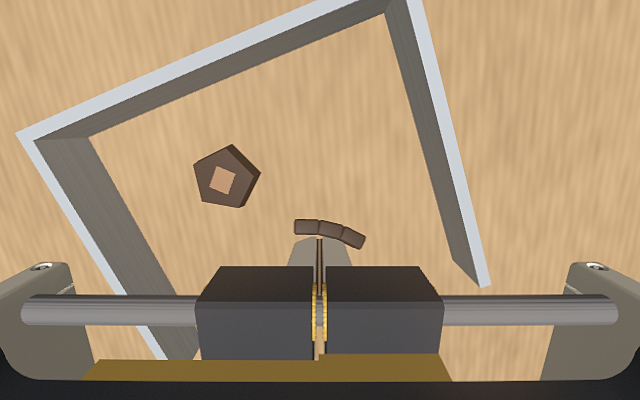

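carry_out(deltas=[[0.008,0,0,0,0,0,-1],[0.016,0,0,0,0,0,-1],[0.024,0,0,0,0,0,-1],[0.032,0,0,0,0,0,-1],[0.04,0,0,0,0,0,-1]])

```text
clock: 14.15
ee_pos: [0.557, 0.2826, 0.0067]
tool_rot: [-179.8, -0.4, 85.2]
force: [-0.9, -1.1, 0.1]
finger_gap: 0.002
```

```bash
python3 - <<'E'
from h import *
e=[.53,-.29,.06,89]
s=status.observe()['ee_pos']
A=[(s[0]-.001,s[1]-.016,.006,85),(s[0]-.002,s[1]-.035,.03,85)]+line([s[0]-.002,s[1]-.04,.06,85],e,13)
plan(A[:5]);print();plan(A[5:10],A[4]);print();plan(A[10:],A[9])
E
```

```text
now 14.15 [0.557  0.2826 0.0067] [-179.7782   -0.3952   85.1917] 0.0018419568243300166 F [-0.9169 -1.0572  0.1371]
[-0.016   0.0003  0.0006 -0.0039 -0.0069  0.0034]
[-0.0349  0.0008 -0.0235 -0.0039 -0.0069  0.0034]
[-0.0806  0.0027 -0.0539 -0.0039 -0.0069 -0.002 ]
[-0.1216  0.0042 -0.0541 -0.0038 -0.0069 -0.0074]
[-0.1626  0.0057 -0.0544 -0.0038 -0.0069 -0.0128]

[-0.041   0.001   0.      0.      0.     -0.0054]
[-0.082   0.002   0.      0.      0.     -0.0107]
[-0.123   0.003   0.      0.      0.     -0.0161]
[-0.164   0.004   0.      0.      0.     -0.0215]
[-0.205   0.005   0.      0.      0.     -0.0269]

[-0.041  -0.0001 -0.      0.      0.     -0.0054]
[-0.082  -0.0002 -0.     -0.      0.     -0.0107]
[-0.123  -0.0003 -0.      0.      0.     -0.0161]
[-0.1641 -0.0004 -0.      0.      0.     -0.0215]
[-0.2051 -0.0005 -0.     -0.      0.     -0.0269]
```

carry_out(deltas=[[-0.016,0.0003,0,-0.0039,-0.0069,0.0034,-1],[-0.035,0.0008,-0.0235,-0.0039,-0.0069,0.0034,-1],[-0.08,0.0027,-0.054,-0.0039,-0.0069,-0.002,-1],[-0.1216,0.0042,-0.054,-0.0038,-0.0069,-0.0074,-1],[-0.1626,0.0057,-0.0544,-0.0038,-0.0069,-0.0128,-1]])

```text
clock: 14.65
ee_pos: [0.5491, 0.1171, 0.061]
tool_rot: [179.9, 0.0, 85.9]
force: [0.6, -0.2, -0.9]
finger_gap: 0.009
```

carry_out(deltas=[[-0.041,0.001,0,0,0,-0.0054,-1],[-0.082,0.002,0,0,0,-0.0107,-1],[-0.123,0.003,0,0,0,-0.016,-1],[-0.164,0.004,0,0,0,-0.0215,-1],[-0.205,0.005,0,0,0,-0.027,-1]])

```text
clock: 15.15
ee_pos: [0.5385, -0.0903, 0.0612]
tool_rot: [179.9, 0.0, 87.4]
force: [1.9, 0.1, 0.7]
finger_gap: 0.007
```

carry_out(deltas=[[-0.041,0,0,0,0,-0.0054,-1],[-0.082,0,0,0,0,-0.0107,-1],[-0.123,0,0,0,0,-0.016,-1],[-0.164,0,0,0,0,-0.0215,-1],[-0.205,0,0,0,0,-0.027,-1]])

```text
clock: 15.65
ee_pos: [0.5279, -0.2975, 0.0613]
tool_rot: [179.9, 0.1, 88.9]
force: [0.5, -0.5, 0.2]
finger_gap: 0.007
```

```bash
python3 - <<'E'
from h import *
p,d=read_camera("wrist");cv2.imwrite(f"pics/wrist9.png",p[:,:,::-1])
p,d=read_camera("scene");cv2.imwrite(f"pics/scene9.png",p[:,:,::-1])
for k in("rim_piece","base_piece"):
    for q in place_of(k,"scene")[:2]: print(k,q['p'],q['pixel'],toplane("scene",[q['pixel']],0)[0])
for q in cut_out("handle_piece","scene")[:1]:
    C=cloud("scene",d,q['region']);print(np.median(C,0),np.percentile(C,3,0),np.percentile(C,97,0))
plan([(.53,-.29,.006,89)])
E
```

```text
rim_piece 0.41 [443.6, 184.7] [0.5659 0.2982 0.    ]
rim_piece 0.38 [432.0, 164.7] [0.5032 0.2934 0.    ]
base_piece 0.74 [434.0, 164.6] [0.5041 0.2984 0.    ]
[ 0.7427 -0.0653  0.0841] [ 0.6831 -0.1288  0.0435] [0.7962 0.001  0.088 ]
now 15.9 [ 0.5283 -0.2949  0.0611] [179.9579   0.0094  88.8983] -0.001182486148991316 F [-0.0641  1.5519 -0.5406]
[ 0.0049  0.0015  0.0551  0.0007  0.0002 -0.0018]
```

View pics/wrist9.png

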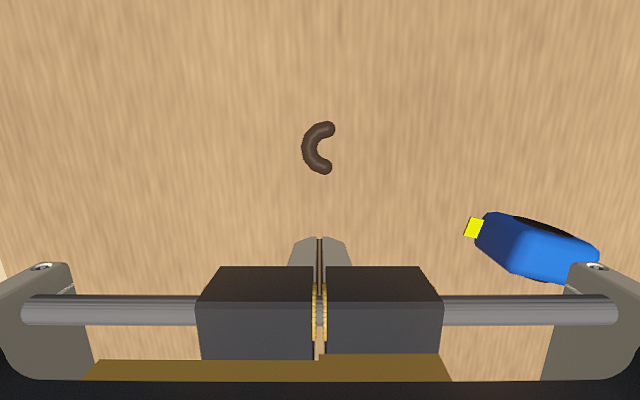

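View pics/scene9.png

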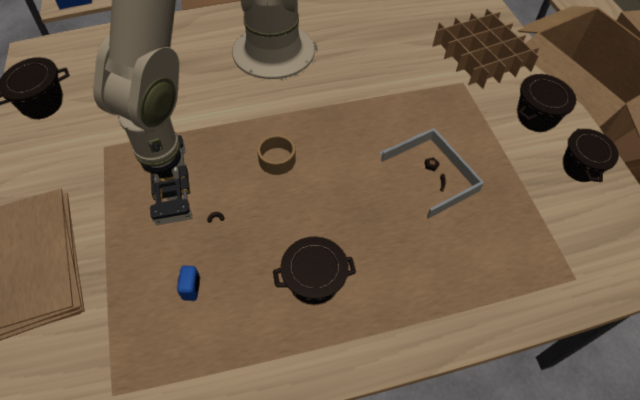

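carry_out(deltas=[[0.005,-0.009,0.015,0.0007,0,-0.002,-1],[0.005,-0.009,0.03,0.0007,0,-0.002,-1],[0.005,-0.009,0.045,0.0007,0,-0.002,-1],[0.005,-0.009,0.055,0.0007,0,-0.002,-1],[0.005,-0.009,0.055,0.0007,0,-0.002,-1]])

```text
clock: 16.4
ee_pos: [0.5191, -0.2891, 0.0043]
tool_rot: [-179.9, -0.0, 89.0]
force: [-0.0, -0.5, 0.0]
finger_gap: 0.007
```

carry_out(deltas=[[0.008,0,0,0,0,0,-1],[0.016,0,0,0,0,0,-1],[0.024,0,0,0,0,0,-1],[0.032,0,0,0,0,0,-1],[0.04,0,0,0,0,0,-1]])

```text
clock: 16.9
ee_pos: [0.52, -0.2482, 0.0047]
tool_rot: [-179.9, -0.0, 89.1]
force: [0.2, -0.6, 0.5]
finger_gap: 0.009
```

```bash
python3 - <<'E'
from h import *
plan([])
p,d=read_camera("wrist");cv2.imwrite(f"pics/wrist10.png",p[:,:,::-1])
E
```

```text
now 16.9 [ 0.52   -0.2482  0.0047] [-179.9139   -0.0452   89.0708] 0.008826500610766567 F [ 0.2291 -0.5752  0.5487]
```

View pics/wrist10.png

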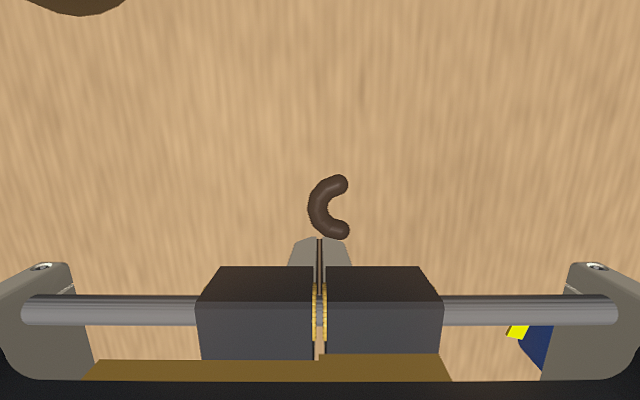

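Contact is just beginning, at the C's rear tip (338,238). I'll push slowly and watch it.

carry_out(deltas=[[0.006,0,0,0,0,0,-1],[0.012,0,0,0,0,0,-1],[0.018,0,0,0,0,0,-1],[0.024,0,0,0,0,0,-1],[0.03,0,0,0,0,0,-1]])

```text
clock: 17.45
ee_pos: [0.5205, -0.2162, 0.0046]
tool_rot: [-179.9, -0.1, 89.1]
force: [-0.9, -0.0, -0.5]
finger_gap: 0.005
```

```bash
python3 - <<'E'
from h import *
plan([])
p,d=read_camera("wrist");cv2.imwrite(f"pics/wrist11.png",p[:,:,::-1])
E
```

```text
now 17.45 [ 0.5205 -0.2162  0.0046] [-179.8899   -0.1074   89.1406] 0.0051522712333902905 F [-0.8928 -0.0391 -0.4854]
```

View pics/wrist11.png

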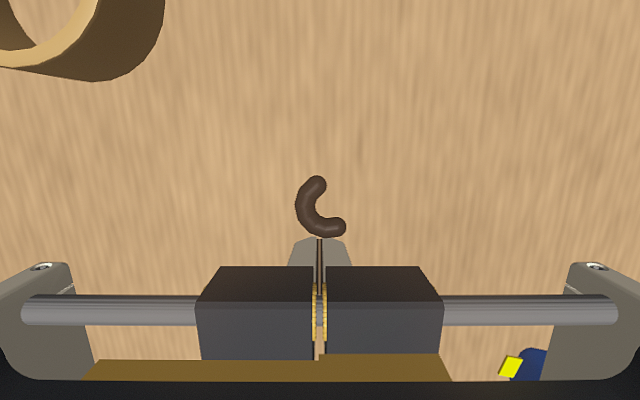

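carry_out(deltas=[[-0.01,0,0,0,0,0,-1],[-0.01,-0.01,0,0,0,0,-1],[-0.002,-0.01,0,0,0,0,-1],[0.006,-0.01,0,0,0,0,-1],[0.014,-0.01,0,0,0,0,-1]])

```text
clock: 18.0
ee_pos: [0.5107, -0.1998, 0.0046]
tool_rot: [-179.9, -0.2, 89.2]
force: [0.7, -0.1, 0.1]
finger_gap: 0.002
```

carry_out(deltas=[[0.007,0,0,0,0,0,-1],[0.014,0,0,0,0,0,-1],[0.021,0,0,0,0,0,-1],[0.028,0,0,0,0,0,-1],[0.035,0,0,0,0,0,-1]])

```text
clock: 18.5
ee_pos: [0.5112, -0.1643, 0.0047]
tool_rot: [-179.9, -0.2, 89.2]
force: [0.1, -0.5, -0.6]
finger_gap: 0.006
```

```bash
python3 - <<'E'
from h import *
plan([])
p,d=read_camera("wrist");cv2.imwrite(f"pics/wrist12.png",p[:,:,::-1])
E
```

```text
now 18.5 [ 0.5112 -0.1643  0.0047] [-179.8727   -0.1818   89.2074] 0.006289409800456345 F [ 0.0984 -0.4683 -0.561 ]
```

View pics/wrist12.png

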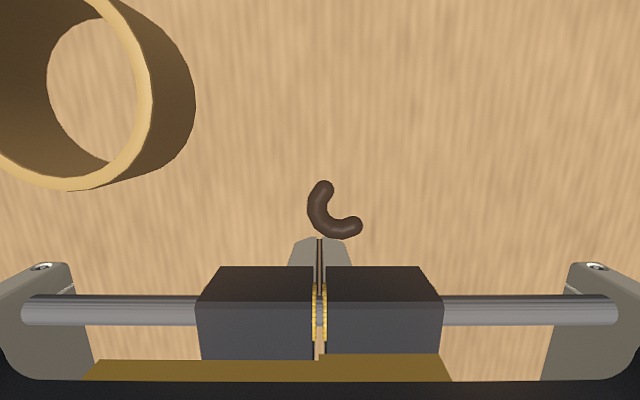

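carry_out(deltas=[[0.01,0,0,0,0,0,-1],[0.02,0,0,0,0,0,-1],[0.03,0,0,0,0,0,-1],[0.04,0,0,0,0,0,-1],[0.05,0,0,0,0,0,-1]])

```text
clock: 19.05
ee_pos: [0.5119, -0.1118, 0.0049]
tool_rot: [-179.9, -0.2, 89.3]
force: [0.2, -0.4, 0.3]
finger_gap: 0.0
```

```bash
python3 - <<'E'
from h import *
plan([])
p,d=read_camera("wrist");cv2.imwrite(f"pics/wrist13.png",p[:,:,::-1])
E
```

```text
now 19.05 [ 0.5119 -0.1118  0.0049] [-179.8515   -0.242    89.2951] 0.00023973725568676127 F [ 0.2474 -0.3747  0.3361]
```

View pics/wrist13.png

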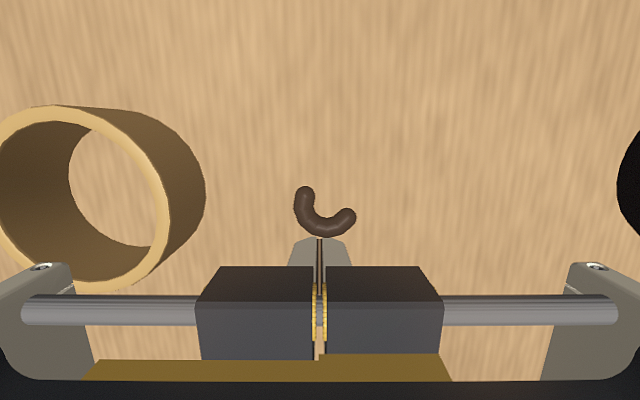

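carry_out(deltas=[[0.01,0,0,0,0,0,-1],[0.02,0,0,0,0,0,-1],[0.03,0,0,0,0,0,-1],[0.04,0,0,0,0,0,-1],[0.05,0,0,0,0,0,-1]])

```text
clock: 19.6
ee_pos: [0.5123, -0.059, 0.005]
tool_rot: [-179.8, -0.3, 89.4]
force: [-0.6, 0.1, -0.7]
finger_gap: 0.007
```

```bash
python3 - <<'E'
from h import *
plan([])
p,d=read_camera("wrist");cv2.imwrite(f"pics/wrist14.png",p[:,:,::-1])
E
```

```text
now 19.6 [ 0.5123 -0.059   0.005 ] [-179.8224   -0.3164   89.4056] 0.006898472719159713 F [-0.611   0.0898 -0.7166]
```

View pics/wrist14.png

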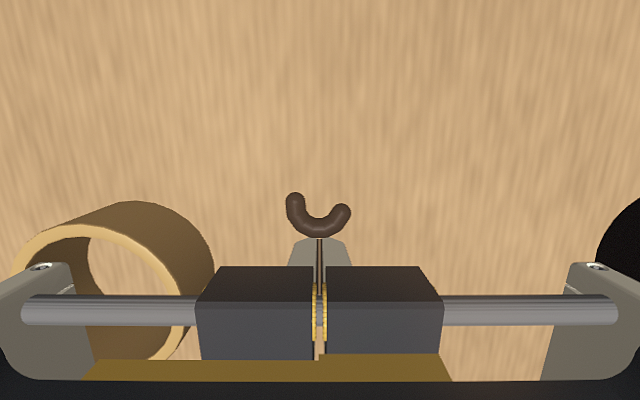

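carry_out(deltas=[[0.01,0,0,0,0,0,-1],[0.02,0,0,0,0,0,-1],[0.03,0,0,0,0,0,-1],[0.04,0,0,0,0,0,-1],[0.05,0,0,0,0,0,-1]])

```text
clock: 20.15
ee_pos: [0.5127, -0.0062, 0.0053]
tool_rot: [-179.8, -0.4, 89.5]
force: [0.6, 0.3, -0.1]
finger_gap: 0.007
```

carry_out(deltas=[[0.01,0,0,0,0,0,-1],[0.02,0,0,0,0,0,-1],[0.03,0,0,0,0,0,-1],[0.04,0,0,0,0,0,-1],[0.05,0,0,0,0,0,-1]])

```text
clock: 20.65
ee_pos: [0.5131, 0.0446, 0.0056]
tool_rot: [-179.8, -0.4, 89.5]
force: [-0.3, -0.3, -1.2]
finger_gap: 0.007
```

```bash
python3 - <<'E'
from h import *
plan([])
p,d=read_camera("wrist");cv2.imwrite(f"pics/wrist15.png",p[:,:,::-1])
E
```

```text
now 20.65 [0.5131 0.0446 0.0056] [-179.7983   -0.3889   89.5138] 0.00659439618688858 F [-0.3213 -0.2565 -1.2117]
```

View pics/wrist15.png

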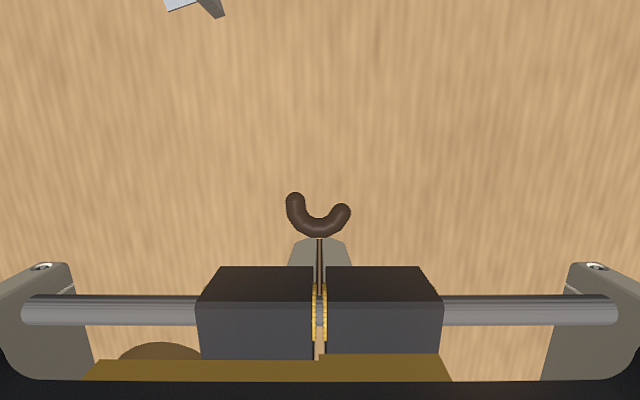

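carry_out(deltas=[[0.01,0,0,0,0,0,-1],[0.02,0,0,0,0,0,-1],[0.03,0,0,0,0,0,-1],[0.04,0,0,0,0,0,-1],[0.05,0,0,0,0,0,-1]])

```text
clock: 21.2
ee_pos: [0.5134, 0.0975, 0.0059]
tool_rot: [-179.8, -0.5, 89.6]
force: [0.3, 0.4, 0.5]
finger_gap: 0.006
```

carry_out(deltas=[[0.01,0,0,0,0,0,-1],[0.02,0,0,0,0,0,-1],[0.03,0,0,0,0,0,-1],[0.04,0,0,0,0,0,-1],[0.05,0,0,0,0,0,-1]])

```text
clock: 21.7
ee_pos: [0.5137, 0.1483, 0.0063]
tool_rot: [-179.8, -0.5, 89.6]
force: [0.1, -0.7, -1.2]
finger_gap: 0.007
```

carry_out(deltas=[[0.01,0,0,0,0,0,-1],[0.02,0,0,0,0,0,-1],[0.03,0,0,0,0,0,-1],[0.04,0,0,0,0,0,-1],[0.05,0,0,0,0,0,-1]])

```text
clock: 22.2
ee_pos: [0.514, 0.1991, 0.0067]
tool_rot: [-179.8, -0.5, 89.6]
force: [-1.1, 0.2, -0.4]
finger_gap: 0.003
```

```bash
python3 - <<'E'
from h import *
plan([])
p,d=read_camera("wrist");cv2.imwrite(f"pics/wrist16.png",p[:,:,::-1])
E
```

```text
now 22.2 [0.514  0.1991 0.0067] [-179.7826   -0.4572   89.6333] 0.003475862865508418 F [-1.0837  0.2056 -0.3648]
```

View pics/wrist16.png

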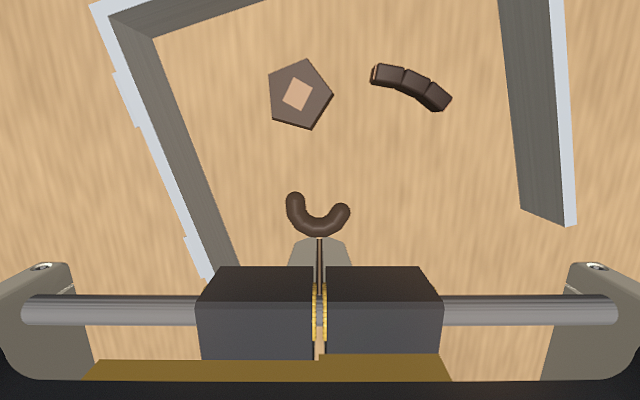

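carry_out(deltas=[[0.008,0,0,0,0,0,-1],[0.016,0,0,0,0,0,-1],[0.024,0,0,0,0,0,-1],[0.032,0,0,0,0,0,-1],[0.04,0,0,0,0,0,-1]])

```text
clock: 22.75
ee_pos: [0.5142, 0.2418, 0.007]
tool_rot: [-179.8, -0.5, 89.7]
force: [0.2, -0.3, 0.4]
finger_gap: 0.005
```

carry_out(deltas=[[-0.01,0,0,0,0,0,-1],[-0.025,0,0,0,0,0,-1],[-0.04,0,-0.02,0,0,0,-1],[-0.07,0,-0.05,0,0,0,-1],[-0.11,0,-0.08,0,0,0,-1]])

```text
clock: 23.25
ee_pos: [0.5133, 0.1291, 0.0864]
tool_rot: [-179.7, -0.5, 89.8]
force: [0.9, -0.7, -0.1]
finger_gap: 0.004
```

carry_out(deltas=[[-0.03,-0.01,-0.03,0,0,0,-1],[-0.06,-0.02,-0.06,0,0,0,-1],[-0.09,-0.03,-0.09,0,0,0,-1],[-0.12,-0.04,-0.12,0,0,0,-1],[-0.15,-0.04,-0.13,0,0,0,-1]])

```text
clock: 23.75
ee_pos: [0.4718, -0.0251, 0.2176]
tool_rot: [-179.8, -0.6, 89.6]
force: [0.5, 0.4, -0.4]
finger_gap: 0.001
```

carry_out(deltas=[[0,0,0,0,0,0,-1],[0,0,0,0,0,0,-1],[0,0,0,0,0,0,-1],[0,0,0,0,0,0,-1],[0,0,0,0,0,0,-1]])

```text
clock: 24.25
ee_pos: [0.4716, -0.0244, 0.2169]
tool_rot: [-179.8, -0.5, 89.7]
force: [-0.5, 0.7, 0.5]
finger_gap: 0.004
```

```bash
python3 - <<'E'
from h import *
plan([])
u=np.array([-.26,.965]);v=np.array([-.965,-.26])
for n in("scene","side"):
    p,d=read_camera(n);cv2.imwrite(f"pics/{n}17.png",p[:,:,::-1])
    for k in("rim_piece","base_piece","handle_piece","pot","tape_roll","tape_measure"):
        q=place_of(k,n);r=cut_out(k,n)
        if q:
            w=toplane(n,[q[0]['pixel']],0)[0];e=w[:2]-[.535,.268];print(n,k,q[0]['p'],w,'bay',e@u,e@v)
        if r: print('   seg',r[0]['p'],np.median(cloud(n,d,r[0]['region']),0))
E
```

```text
now 24.25 [ 0.4716 -0.0244  0.2169] [-179.7644   -0.5386   89.6763] 0.0041456970704811125 F [-0.4967  0.7108  0.5403]
scene rim_piece 0.58 [0.5699 0.2924 0.    ] bay 0.014430042307450671 -0.03998656185918032
   seg 0.44 [0.5628 0.2943 0.0153]
scene base_piece 0.54 [0.5008 0.3029 0.    ] bay 0.042610697648105114 0.023965787403616833
   seg 0.61 [0.5078 0.2948 0.0114]
scene handle_piece 0.44 [0.51   0.2746 0.    ] bay 0.012830908931594854 0.0223706477424484
scene pot 0.66 [ 0.7332 -0.0696 -0.    ] bay -0.3772791897572178 -0.10353865114293614
   seg 0.8 [ 0.7423 -0.0654  0.084 ]
scene tape_roll 0.96 [ 0.393  -0.0704  0.    ] bay -0.28964851649330703 0.2249891718246117
   seg 0.92 [ 0.4047 -0.0717  0.0295]
scene tape_measure 0.66 [ 0.6793 -0.319   0.    ] bay -0.6040110944346915 0.013354128051274235
   seg 0.68 [ 0.6957 -0.3107  0.0521]
side base_piece 0.48 [0.4963 0.2969 0.    ] bay 0.03791660504505501 0.02987899866460886
   seg 0.46 [0.5023 0.2892 0.011 ]
side handle_piece 0.52 [0.5056 0.254  0.    ] bay -0.005851536737634219 0.03199877078808569
   seg 0.51 [0.5063 0.2579 0.0096]
side pot 0.94 [ 0.7453 -0.0658  0.    ] bay -0.37677058248845857 -0.11616977084221977
   seg 0.59 [ 0.7219 -0.0819  0.0834]
side tape_roll 0.93 [ 0.395 -0.075  0.   ] bay -0.29459988607670323 0.22426891431142215
   seg 0.83 [ 0.3995 -0.0776  0.0314]
side tape_measure 0.7 [ 0.6849 -0.3127  0.    ] bay -0.5993629854490409 0.00628649308063336
   seg 0.82 [ 0.6743 -0.3188  0.0487]
```

View pics/scene17.png

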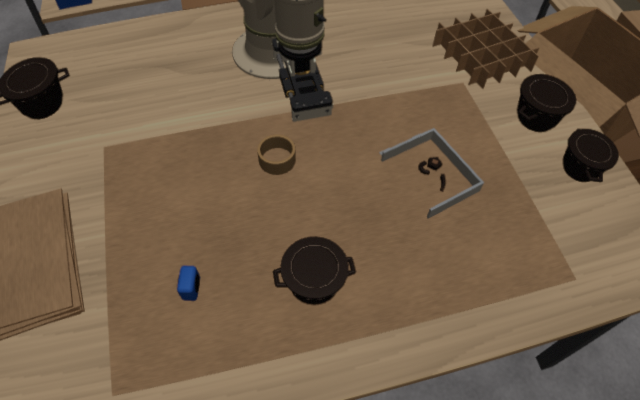

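View pics/side17.png

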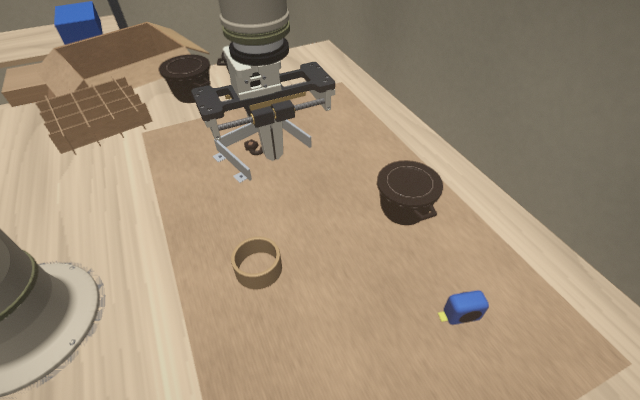

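All three pieces lie well inside the bay: in the scene view the handle is at (424,168), base at (434,163) and rim at (443,182). The bystanders are where they were, and the hand is clear.

```bash
python3 -c "
from station import *
job.finish_job()"
```

```text
the job is handed in; nothing more can be done
```

I swept all three broken pieces into the scrap bay with the closed fingers and handed the job in at about 24 s of the 72 s allowed. Nothing was lifted, and wrist force readings stayed around 1–3 N.

| Piece | Distance from bay centre along its depth (bay x, must be at least −55 mm) |
|---|---|
| Rim | about +14 mm |
| Base | about +38 to +43 mm |
| Handle | about −6 mm (side camera) to +13 mm (scene camera) |

- **Bystanders:** the outlines of the pot, tape roll and tape measure are within about 5 mm of their starting measurements. The pointwise estimates differ by up to about 9 mm, which is the spread of the detector.
- **Hand:** it finished closed and clear, at about 0.22 m height, away from the bay.
- **Checks that failed or disagreed:**
  - The two cameras differ by about 20 mm on the handle's depth, though both put it well past the limit.
  - In the last check the side camera did not report the rim piece, so its position rests on the scene camera alone.
  - The detector also mislabelled a few things earlier on, for example placing the tape measure's origin at the pot. I rejected those readings against the pictures.

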